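# Press two glued mount corners to the mark

## Robot

A 6-joint arm with a two-finger parallel gripper is mounted at the origin on a cart in front of the work surface, level with it; the furniture and walls round the work are solid. World frame = base frame: x ahead of the robot, y to its left, z up, the work surface at z = 0. Lengths are in m, angles in rad, forces in N, time in s.
With the tool pointing down it reaches from about 0.35 to 0.8 m from the base axis. Payload 7.3 kg.
Tool frame: the origin (TCP) lies at the very end of the fingers, on their centre line; the grasp point (between the pads) lies 19 mm behind it; z points along the fingers, y is the line along which they close (so a half turn about z gives the same grasp; the last joint's range is limited). The gripper opens to 85 mm and grips with 20 to 120 N. Pads are 22 mm wide; open, the fingers measure 114 mm over their backs; the gripper's body (76 mm by 85 mm) begins 54 mm behind the grasp point. The pads swing forward as they close: fully open they stand 13 mm farther back than shut.
Start: joints at [-1.359, 0.342, 1.524, -0, 1.275, -0.146], TCP at [0.184, -0.492, 0.231] pointing down, gripper open.
Joint ranges: [-2.53, 2.53], [-0.77, 2.02], [0.04, 2.7], [-1, 4.14], [0.28, 2.66], [-3.11, 3.11]. Speed limits (rad/s): [2.57, 2.57, 3.14, 3.14, 3.14, 3.14].

## Interface

Orientations are given as a unit quaternion [w, x, y, z].
In Python, from plant import robot gives the robot as it stands.
- The arm moves only by the shell command python3 -m jog 'ROWS'. ROWS is JSON, a list of rows, each a list of 7 numbers: the shift along the tool's x, y, z each as a share of 0.1 m, from -1 to 1, then the turn, a rotation vector about the tool's x, y, z each as a share of 0.1 rad, from -1 to 1, then the opening in per cent of the stroke, from 0 (shut) to 100 (fully open). A call has exactly 8 rows; each row shifts and turns the commanded pose from where the row before left it, along the tool's axes as they then stand; what a row does not reach is not made up. A row lasts 1/8 s, in which the tool goes at most 62.5 mm and 10.7 degrees, less where a joint would pass 70% of its speed; a pose out of reach is approached as far as the arm can. A call with a number of a shift or a turn outside -1 to 1 is refused whole. A call with a gripper value outside its range is refused whole. The fingers move at their own pace and stop on an object; the grip force is fixed at half the most. Time passes only in rows, so rows that do not move let the fingers close, or fill a call up. It gives the time, the measured TCP pose, the force, the opening and the grip force at its end, in the units of the state.
- robot.read_state(): the state, without advancing time (a new reading comes with each control period).
- robot.grab_frame(name): name is "scene" or "top" or "wrist"; returns the picture (420x560x3 uint8, red, green, blue); there is no depth.
- robot.camera_params(name): a dict with "camera_matrix" (3x3 intrinsics, pixels), "extrinsics" (4x4, takes a point from camera to world coordinates). Camera axes: x right, y down, z forward; pixel columns grow to the right and rows downward; lengths in m; the calibration is good to about 2 mm. The wrist camera is an equidistant fisheye: a pixel r from the principal point sees the ray r / f radians off the axis. A picture is of the moment at which its call begins: read the wrist's pose just before it. camera_params takes no time and is no camera call; for the wrist camera it gives the pose at the moment of the call.
- robot.hand_in(): hands the job in; it is judged then, once.
The state is a dict: "clock": time; "qpos": joint angles; "joint_vel": joint speeds; "joint_torque": joint torques, N m; "tool_pos": TCP position; "tcp_rot": TCP orientation; "ft_force": force on the tool from outside, world axes, zero at the start; "wrist_torque": the same for the moment, N m; "width": finger opening in m; "grip_force": force on a finger pad.
Only numpy, scipy, OpenCV 4.12 (cv2) and the standard library are available. Lean on these libraries where they do the work, as an engineer would, in place of code of your own. Each camera call takes 0.05 s, during which the arm holds its last target. There are 200 camera calls.

## Task

Two small spring presses each have a freshly glued mount corner under them. With the fingertips, gently press down the round thumb pad until the pointer at the back of that press is level with the black tab on its white scale, not past it, hold it there for two seconds and let it spring back; then do the same on the press with the square pad. Do not grip or lift anything or touch the pointers and tabs, and leave the things lying around where they are.

Things in the scene. Friction and masses are not known exactly. Their poses are not given: they have to be found in the camera images.
- round_press: the round press, fixed to the worktop: wooden base 295 x 70 x 14 mm, pad end towards the robot, white upright scale (120 mm high) at the far end. Origin on the worktop below the hinge, which is 55 mm up; x axis from pad to scale, z up. Pad centre at x = -75 mm, scale front at x = +170 mm. The presses may stand either way round, left and right
- round_pad_top (a point): centre of the top face of the dark rubber thumb pad (round, 44 mm across, 10 mm thick, collider round_plate_c1) of the round press, at the end of its tilt plate nearest the robot; 68 mm above the worktop at rest. x axis from pad to scale, z is the pad's upward normal (tilts with the plate)
- round_plate (a joint): tilt of the plate that carries pad and pointer, rad: 0 at rest, grows as the pad is pressed down, stop at 0.45; the tab lies at 0.15 to 0.31. Sprung: about 3 N on the pad starts it, 8 to 10 N at 0.3 rad, and it returns to 0 by itself when let go. 1 mm down at the pad raises the pointer tip about 2 mm
- round_pointer_tip (a point): tip of the thin dark pointer bar (5 mm wide, 8 mm at the tip, 4 mm thick; colliders round_plate_c2 and _c3) that runs back from the hinge, 160 mm behind it; it rises in front of the white scale as the pad goes down, from 55 mm above the worktop at rest
- round_tab_mark (a point): centre of the small black tab (22 mm wide, 14 mm high) clipped on the front of the right half of the white scale; its z axis is up. It marks how high the pointer must come (24 to 49 mm above its rest height) and stays where it is
- round_tab: the same tab as a solid, origin at mid-height of the tab on the scale's middle line
- square_press: the square press, fixed to the worktop: wooden base 295 x 70 x 14 mm, pad end towards the robot, white upright scale (120 mm high) at the far end. Origin on the worktop below the hinge, which is 55 mm up; x axis from pad to scale, z up. Pad centre at x = -75 mm, scale front at x = +170 mm. The presses may stand either way round, left and right
- square_pad_top (a point): centre of the top face of the dark rubber thumb pad (square, 40 x 40 mm, 10 mm thick, collider square_plate_c1) of the square press, at the end of its tilt plate nearest the robot; 68 mm above the worktop at rest. x axis from pad to scale, z is the pad's upward normal (tilts with the plate)
- square_plate (a joint): tilt of the plate that carries pad and pointer, rad: 0 at rest, grows as the pad is pressed down, stop at 0.45; the tab lies at 0.15 to 0.31. Sprung: about 3 N on the pad starts it, 8 to 10 N at 0.3 rad, and it returns to 0 by itself when let go. 1 mm down at the pad raises the pointer tip about 2 mm
- square_pointer_tip (a point): tip of the thin dark pointer bar (5 mm wide, 8 mm at the tip, 4 mm thick; colliders square_plate_c2 and _c3) that runs back from the hinge, 160 mm behind it; it rises in front of the white scale as the pad goes down, from 55 mm above the worktop at rest
- square_tab_mark (a point): centre of the small black tab (22 mm wide, 14 mm high) clipped on the front of the right half of the white scale; its z axis is up. It marks how high the pointer must come (24 to 49 mm above its rest height) and stays where it is
- square_tab: the same tab as a solid, origin at mid-height of the tab on the scale's middle line
- spool_0: thread spool standing, 29 mm across, 48 mm high, between the presses; bystander, origin at its underside; leave alone
- stamp: wooden hand stamp standing, 26x32x50 mm, between the presses; bystander, origin at its underside; leave alone
- eraser: eraser, 17x43x12 mm, lying near the front edge; bystander, origin at its underside; leave alone
- marker_2: thick marker, 20x140x19 mm, lying near the front edge; bystander, origin at its underside; leave alone
- tape_0: roll of tape lying flat, 94 mm across, 16 mm high, to the right; bystander, origin at its underside; leave alone
- glue_0: glue stick standing, 30 mm across, 95 mm high, to the left; bystander, origin at its underside; leave alone

How it is judged:
On the way, in this order (a step that is already met when the one before it is completed fails the run):
1. the round pad is held down by the fingers with its pointer tip level with its tab (within 7 mm) for 1.5 s (z of round_pointer_tip in the frame of round_tab_mark between -0.007 and 0.007 m and contact force between the fingers and round_plate_c1 above 0.5 N), for 1.5 s.
2. the round pad is let go and its plate is back at rest (value of joint round_plate below 0.03 rad and contact force between the fingers and round_plate_c1 below 0.1 N), for 0.1 s.
3. the square pad is held down by the fingers with its pointer tip level with its tab (within 7 mm) for 1.5 s (z of square_pointer_tip in the frame of square_tab_mark between -0.007 and 0.007 m and contact force between the fingers and square_plate_c1 above 0.5 N), for 1.5 s.
At the end, for the whole second after the job is handed in: both plates are back at rest (tilt under 0.03 rad) and untouched, the tabs are where they were (3 mm), and the things round about have not been moved (15 mm) (all of step 2 and value of joint square_plate below 0.03 rad and contact force between the fingers and square_plate_c1 below 0.1 N and distance of each of round_tab_mark, square_tab_mark from where it was at the start of the episode below 0.003 m and distance of each of spool_0, stamp, eraser, marker_2, tape_0, glue_0 from where it was at the start of the episode below 0.015 m).
It fails at once if a pointer goes well past its tab (more than 14 mm above the tab's middle) (z of round_pointer_tip in the frame of round_tab_mark above 0.014 m or z of square_pointer_tip in the frame of square_tab_mark above 0.014 m).
It fails at once if a pad is gripped or pressed hard (over 25 N) (contact force between the fingers and round_plate_c1 above 25 N or contact force between the fingers and square_plate_c1 above 25 N).
It fails at once if a pointer or tab is touched, or a tab is moved (over 4 mm) (contact force between any of the fingers, the arm and round_plate_c2 above 0.5 N or contact force between any of the fingers, the arm and round_plate_c3 above 0.5 N or contact force between any of the fingers, the arm and round_tab above 0.5 N or contact force between any of the fingers, the arm and square_plate_c2 above 0.5 N or contact force between any of the fingers, the arm and square_plate_c3 above 0.5 N or contact force between any of the fingers, the arm and square_tab above 0.5 N or distance of any of round_tab_mark, square_tab_mark from where it was at the start of the episode above 0.004 m).
It fails at once if a thing round about is moved or lifted (over 15 mm) (distance of any of spool_0, stamp, eraser, marker_2, tape_0, glue_0 from where it was at the start of the episode above 0.015 m).
It also fails if it takes over 58 s, if anything falls off the work surface, if the arm or the gripper's body presses on something with over 40 N, if the wrist force passes 120 N, or if a joint passes its speed limit or range.

## Working session

There is one attempt and no reset: what is moved stays moved. The work goes in short steps, Python scripts to look and compute and a shell command to move; the robot and the scene stay as the last step left them, time stands still between calls to the robot, and variables do not carry over. Pictures are saved under pics/ and viewed, at most 10 in all, crops included, and the job is handed in when it is done.

```bash
mkdir -p pics; python3 - <<'E'
from plant import robot
import cv2,numpy as np
for n in ("scene","top"):
    f=robot.grab_frame(n); cv2.imwrite(f"pics/{n}0.png",f[:,:,::-1]); p=robot.camera_params(n)
    print(n,np.round(p["camera_matrix"],1).tolist(),np.round(p["extrinsics"],3).tolist())
s=robot.read_state();print(s["clock"],s["tool_pos"],s["tcp_rot"],s["ft_force"])
E
```

```text
scene [[385.3, 0.0, 282.1], [0.0, 385.3, 208.4], [0.0, 0.0, 1.0]] [[-0.671, -0.468, 0.576, 0.05], [-0.741, 0.403, -0.536, 0.502], [0.019, -0.787, -0.617, 0.601], [0.0, 0.0, 0.0, 1.0]]
top [[503.0, 0.0, 279.3], [0.0, 503.0, 210.6], [0.0, 0.0, 1.0]] [[0.024, -0.981, 0.191, 0.298], [-1.0, -0.023, 0.006, 0.055], [-0.001, -0.191, -0.982, 1.309], [0.0, 0.0, 0.0, 1.0]]
0.1 [ 0.18379695 -0.49139971  0.23070164] [-6.93839788e-04  9.84045192e-01  1.77917335e-01 -1.92169601e-05] [ 0.56463921 -0.15018119 -0.18894387]
```

View pics/scene0.png

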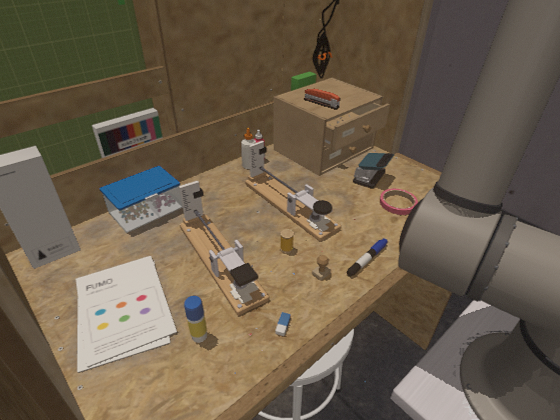

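View pics/top0.png

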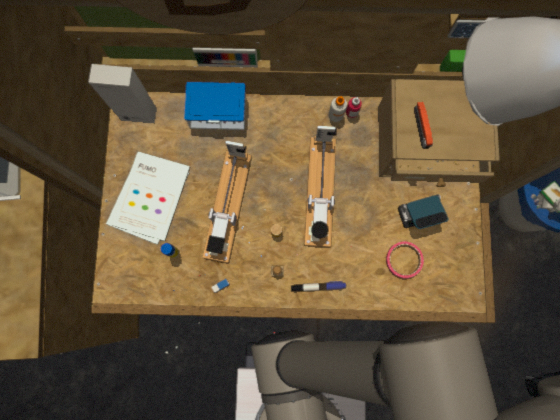

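The scene view shows the square press on the left, with its pad at scene (243,275) and top (216,243). The round press is on the right, with its pad at scene (323,208) and top (319,231). The scales are at scene (192,200) and (254,155). Next I'll locate the pads and enlarge the scales.

```bash
cat > h.py <<'E'
import numpy as np,cv2
from plant import robot
def ray(n,uv):
    p=robot.camera_params(n);K=p["camera_matrix"];T=np.array(p["extrinsics"])
    d=T[:3,:3]@np.linalg.solve(np.array(K),[uv[0],uv[1],1.]);return T[:3,3],d
def plane(n,uv,z):
    o,d=ray(n,uv);return o+d*(z-o[2])/d[2]
def proj(n,P):
    p=robot.camera_params(n);c=np.linalg.inv(np.array(p["extrinsics"]))@np.r_[P,1];q=np.array(p["camera_matrix"])@c[:3];return q[:2]/q[2]
E
python3 - <<'E'
from h import *
for n,seeds in (("top",((319,231),(216,243))),("scene",((323,208),(243,275)))):
    f=cv2.imread(f"pics/{n}0.png");m=(f.max(2)<60).astype(np.uint8)
    k,l,st,c=cv2.connectedComponentsWithStats(m,connectivity=4)
    for s in seeds:
        i=l[s[1],s[0]];print(n,st[i],c[i].round(1),plane(n,c[i],.067).round(4))
# scale tops (top view) approx
for uv in ((236,148),(326,131)): print("scale",plane("top",uv,.12).round(3))
f=cv2.imread("pics/scene0.png")
a=cv2.resize(f[175:230,165:215],None,fx=8,fy=8,interpolation=cv2.INTER_CUBIC);b=cv2.resize(f[130:185,235:285],None,fx=8,fy=8,interpolation=cv2.INTER_CUBIC)
cv2.imwrite("pics/tabs.png",np.hstack([a[:, :400],b[:, :400]]))
E
```

```text
top [312 222  16  17 201] [319.3 229.7] [ 0.4929 -0.0388  0.067 ]
top [207 236  18  18 224] [215.5 244.6] [0.4494 0.2186 0.067 ]
scene [314 201  18  13 192] [322.2 207.1] [ 0.4926 -0.034   0.067 ]
scene [231 263  27  23 284] [243.9 274.4] [0.4483 0.2231 0.067 ]
scale [0.684 0.173 0.12 ]
scale [ 0.733 -0.049  0.12 ]
```

View pics/tabs.png

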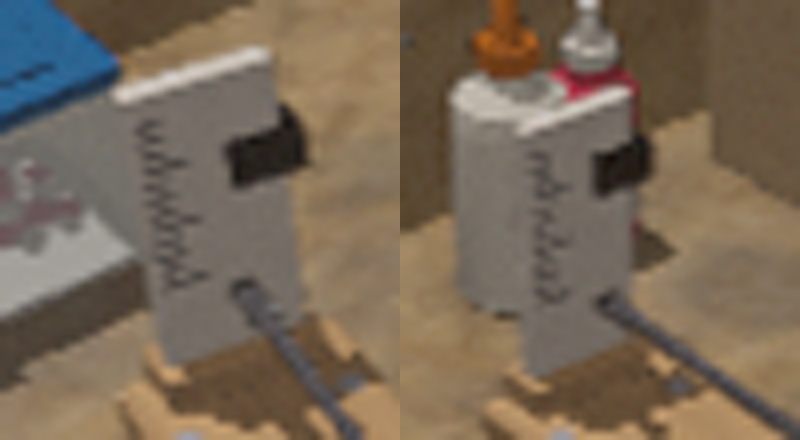

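The enlargement shows the square press's tab front at roughly crop (232..300, 150..185) and its resting tip at (240,290). On the round press the tab is at (595..640, 150..190) and the tip at (605,300). I'll start the approach and work out the tab heights alongside it.

```bash
python3 -m jog '[[0.4,-0.28,0,0,0,0,0],[0.4,-0.28,0,0,0,0,0],[0.4,-0.28,0,0,0,0,0],[0.4,-0.28,0,0,0,0,0],[0.4,-0.28,0,0,0,0,0],[0.4,-0.28,0,0,0,0,0],[0.4,-0.28,0,0,0,0,0],[0.4,-0.28,0,0,0,0,0]]'
cat > tab.py <<'E'
from h import *
def setup(pad,sc):
    a=np.array(sc)-pad;a/=np.linalg.norm(a);return np.array(pad),a,np.array([-a[1],a[0]])
S={"square":setup((.449,.221),(.684,.173)),"round":setup((.4927,-.0365),(.733,-.049))}
def onplane(n,uv,k,x):  # press frame x -> (lateral, z)
    p,a,l=S[k];o,d=ray(n,uv);t=(x+.075-(o[:2]-p)@a)/(d[:2]@a);P=o+d*t;return np.round([(P[:2]-p)@l,P[2]],4)
if __name__=="__main__":
    def px(k,c): return (165+c[0]/8-.44,175+c[1]/8-.44) if k=="square" else (235+(c[0]-400)/8-.44,130+c[1]/8-.44)
    for k,pts in {"square":dict(tip=(241,288),tl=(228,153),bl=(236,188),br=(303,166),scTL=(113,100)),"round":dict(tip=(605,300),tl=(595,155),bl=(600,195),br=(648,172),scTL=(520,135))}.items():
        for n,c in pts.items(): print(k,n,onplane("scene",px(k,c),k,.16 if n=="tip" else .17 if n[0]=="s" else .166))
E
python3 tab.py
```

```text
clock: 1.1
tool_pos: [0.4057, -0.1684, 0.2312]
tcp_rot: [-0.0, 0.984, 0.178, -0.0]
ft_force: [0.8, -0.8, 0.2]
width: 0.0001
grip_force: 0.0
square tip [0.01   0.0565]
square tl [0.0061 0.0984]
square bl [0.0054 0.0861]
square br [-0.0144  0.0866]
square scTL [0.0337 0.1231]
round tip [0.0025 0.0564]
round tl [0.001  0.1077]
round bl [-0.0006  0.0923]
round br [-0.0202  0.0941]
round scTL [0.0272 0.1219]
```

```bash
python3 -m jog '[[0.42,-0.31,0,0,0,0,0],[0.42,-0.31,0,0,0,0,0],[0.43,-0.31,0,0,0,0,0],[0,0,0.25,0,0,1,0],[0,0,0.25,0,0,1,0],[0,0,0.25,0,0,1,0],[0,0,0.25,0,0,1,0],[0,0,0,0,0,0.1,0]]'
python3 - <<'E'
from h import *
f=robot.grab_frame("wrist");g=robot.grab_frame("scene")
cv2.imwrite("pics/w1.png",f[:,:,::-1]);cv2.imwrite("pics/s1.png",g[:,:,::-1])
E
```

```text
clock: 2.1
tool_pos: [0.4902, -0.038, 0.1296]
tcp_rot: [-0.0, 1.0, -0.026, -0.002]
ft_force: [0.3, 0.4, -0.4]
width: 0.0001
grip_force: 0.0
```

View pics/w1.png

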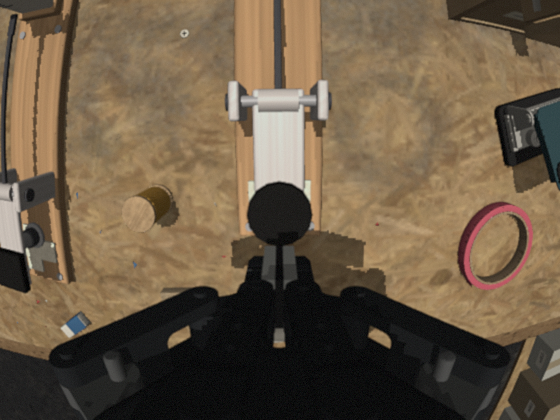

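View pics/s1.png

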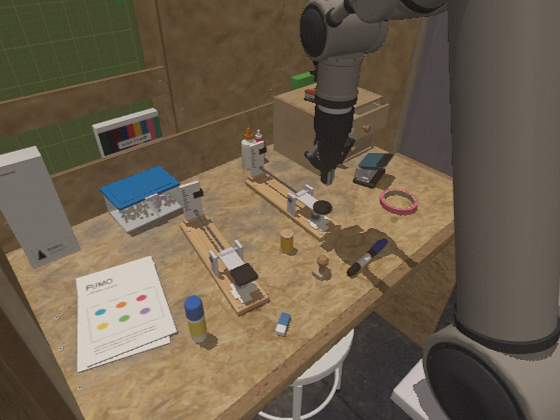

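The wrist view has the round pad centred at (280,213), dead ahead of the fingertips. In the scene view both scales stay unobstructed. Next I'll check the pad offset with the fisheye model.

```bash
cat >> h.py <<'E'
def wplane(p,uv,z):
    K=np.array(p["camera_matrix"]);T=np.array(p["extrinsics"])
    v=(np.array(uv)-K[:2,2])/[K[0,0],K[1,1]];r=np.linalg.norm(v)
    d=T[:3,:3]@np.r_[v/r*np.sin(r),np.cos(r)];o=T[:3,3];return o+d*(z-o[2])/d[2]
E
python3 - <<'E'
from h import *
p=robot.camera_params("wrist")
for uv in ((280,213),(280,182),(280,244),(249,213),(311,213)): print(wplane(p,uv,.068).round(4))
print(proj("scene",robot.read_state()["tool_pos"]))
E
```

```text
[ 0.4976 -0.0386  0.068 ]
[ 0.5185 -0.0396  0.068 ]
[ 0.4756 -0.0375  0.068 ]
[ 0.4986 -0.018   0.068 ]
[ 0.4966 -0.0592  0.068 ]
[326.32955071 182.85249171]
```

```bash
python3 -m jog '[[0.04,0,0.13,0,0,0,0],[0,0,0.13,0,0,0,0],[0,0,0.13,0,0,0,0],[0,0,0.13,0,0,0,0],[0,0,0.03,0,0,0,0],[0,0,0.03,0,0,0,0],[0,0,0.03,0,0,0,0],[0,0,0.03,0,0,0,0]]'
cat > look.py <<'E'
import sys
from h import *
k,name=sys.argv[1:3]
s=robot.read_state();g=robot.grab_frame("scene")[:,:,::-1]
x,y=(165,175) if k=="square" else (235,130)
cv2.imwrite(name,cv2.resize(g[y:y+65,x:x+60],None,fx=9,fy=9,interpolation=cv2.INTER_CUBIC))
c=cv2.cvtColor(g,cv2.COLOR_BGR2GRAY)
print(s["tool_pos"].round(4),s["ft_force"].round(2))
E
python3 look.py round pics/r1.png
```

```text
clock: 3.2
tool_pos: [0.4957, -0.0386, 0.0674]
tcp_rot: [0.0, 1.0, -0.026, 0.0]
ft_force: [-1.5, 0.2, 4.2]
width: 0.0001
grip_force: 1.7
[ 0.4957 -0.0386  0.0674] [-1.55  0.24  4.18]
```

```bash
python3 -m jog '[[0,0,0.02,0,0,0,0],[0,0,0.02,0,0,0,0],[0,0,0.02,0,0,0,0],[0,0,0.02,0,0,0,0],[0,0,0.02,0,0,0,0],[0,0,0.02,0,0,0,0],[0,0,0.01,0,0,0,0],[0,0,0,0,0,0,0]]'
python3 look.py round pics/r2.png
```

```text
clock: 4.25
tool_pos: [0.4947, -0.0385, 0.0543]
tcp_rot: [0.0, 1.0, -0.026, -0.001]
ft_force: [-5.4, 0.2, 7.8]
width: 0.0003
grip_force: 4.2
[ 0.4947 -0.0385  0.0543] [-5.41  0.16  7.84]
```

View pics/r2.png

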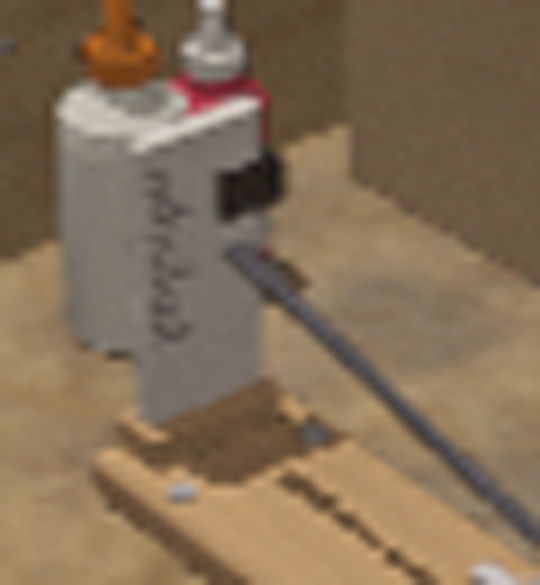

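The pointer tip is at crop (235,250), still below the tab, whose left edge runs from (218,180) to (222,220).

```bash
python3 - <<'E'
from tab import *
q=lambda c:(235+c[0]/9-.44,130+c[1]/9-.44)
th=.21
for n,c,x in(("tip",(233,250),.160*np.cos(th)),("tl",(218,180),.166),("bl",(222,220),.166),("br",(283,194),.166),("bl170",(222,220),.163)):print(n,onplane("scene",q(c),"round",x))
E
```

```text
tip [0.0036 0.0881]
tl [0.0016 0.106 ]
bl [0.0004 0.0925]
br [-0.0217  0.0934]
bl170 [0.0026 0.0947]
```

```bash
python3 -m jog '[[0,0,0.015,0,0,0,0],[0,0,0.015,0,0,0,0],[0,0,0.012,0,0,0,0],[0,0,0,0,0,0,0],[0,0,0,0,0,0,0],[0,0,0,0,0,0,0],[0,0,0,0,0,0,0],[0,0,0,0,0,0,0]]'
python3 look.py round pics/r3.png
```

```text
clock: 5.3
tool_pos: [0.4948, -0.0385, 0.0504]
tcp_rot: [0.0, 1.0, -0.026, -0.001]
ft_force: [-6.0, -0.5, 8.6]
width: 0.0001
grip_force: 5.0
[ 0.4948 -0.0385  0.0504] [-6.04 -0.47  8.61]
```

View pics/r3.png

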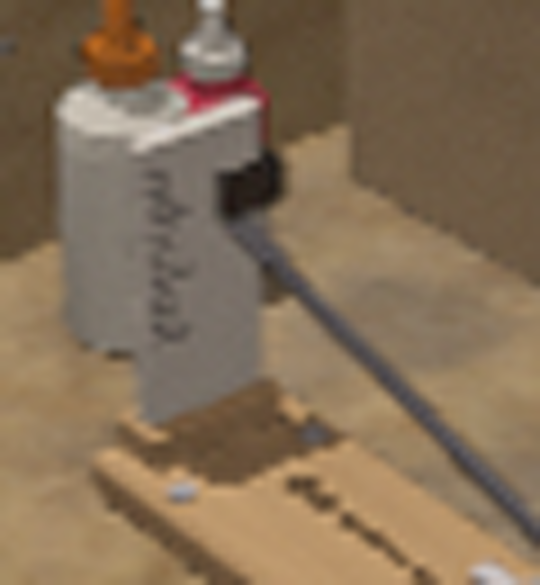

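The tip has risen to about crop (233,222). With the parallax that puts it about 2 mm below the tab's middle. I'll nudge it slightly and hold.

```bash
R='hold'; python3 -m jog '[[0,0,0.004,0,0,0,0],[0,0,0,0,0,0,0],[0,0,0,0,0,0,0],[0,0,0,0,0,0,0],[0,0,0,0,0,0,0],[0,0,0,0,0,0,0],[0,0,0,0,0,0,0],[0,0,0,0,0,0,0]]'
python3 -m jog '[[0,0,0,0,0,0,0],[0,0,0,0,0,0,0],[0,0,0,0,0,0,0],[0,0,0,0,0,0,0],[0,0,0,0,0,0,0],[0,0,0,0,0,0,0],[0,0,0,0,0,0,0],[0,0,0,0,0,0,0]]'
python3 look.py round pics/r4.png; python3 - <<'E'
# pointer rise from r2 (tip at 233,250 there) by template matching; then tip in press frame
from tab import *
a,b=cv2.imread("pics/r2.png"),cv2.imread("pics/r4.png")
t=a[238:268,222:252]
r=cv2.matchTemplate(b[200:290,205:270],t,cv2.TM_CCOEFF_NORMED);_,v,_,m=cv2.minMaxLoc(r)
c=(233+m[0]+205-222,250+m[1]+200-238);print(v,c,onplane("scene",(235+c[0]/9-.44,130+c[1]/9-.44),"round",.154))
E
```

```text
clock: 6.35
tool_pos: [0.4948, -0.0385, 0.05]
tcp_rot: [0.0, 1.0, -0.026, -0.001]
ft_force: [-4.6, -0.2, 8.3]
width: 0.0001
grip_force: 5.0
clock: 7.35
tool_pos: [0.4949, -0.0385, 0.05]
tcp_rot: [0.0, 1.0, -0.026, -0.001]
ft_force: [-4.8, 0.3, 9.5]
width: 0.0001
grip_force: 5.0
[ 0.4949 -0.0385  0.05  ] [-4.8   0.35  9.47]
0.6048296093940735 (248, 234) [0.     0.0933]
```

View pics/r4.png

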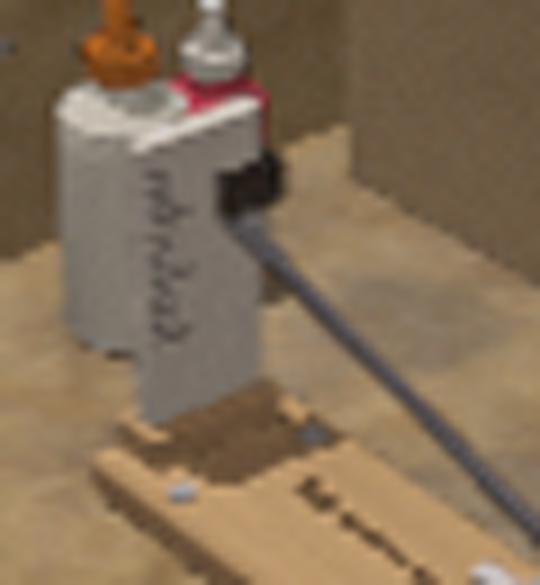

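The pointer tip is level with the tab, at crop (230,215), and the image and the kinematics agree on about 99 mm. It was held for over 2 s, so I'll release and move to the square press.

```bash
python3 -m jog '[[0,0,-0.05,0,0,0,0],[0,0,-0.05,0,0,0,0],[0,0,-0.05,0,0,0,0],[0,0,-0.1,0,0,0,0],[0,0,-0.15,0,0,0,0],[0,0,-0.2,0,0,0,0],[0,0,-0.2,0,0,0,0],[0,0,0,0,0,0,0]]'
python3 -m jog '[[-0.09,-0.42,0,0,0,0,0],[-0.09,-0.42,0,0,0,0,0],[-0.09,-0.43,0,0,0,0,0],[-0.09,-0.43,0,0,0,0,0],[-0.09,-0.43,0,0,0,0,0],[-0.1,-0.43,0,0,0,0,0],[0,0,0,0,0,1,0],[0,0,0,0,0,0.5,0]]'
python3 - <<'E'
from h import *
p=robot.camera_params("wrist");f=robot.grab_frame("wrist")[:,:,::-1]
cv2.imwrite("pics/w2.png",f);g=robot.grab_frame("scene")[:,:,::-1];cv2.imwrite("pics/s2.png",g)
m=(f.max(2)<50).astype(np.uint8)[:262]
k,l,st,c=cv2.connectedComponentsWithStats(m,connectivity=4)
for i in range(1,k):
    if st[i,4]>800: print(st[i],c[i].round(1),wplane(p,c[i],.068).round(4))
E
```

```text
clock: 8.4
tool_pos: [0.4968, -0.0387, 0.1315]
tcp_rot: [0.0, 1.0, -0.026, 0.002]
ft_force: [0.4, 0.6, 0.0]
width: 0.0
grip_force: 0.0
clock: 9.4
tool_pos: [0.4533, 0.2207, 0.1289]
tcp_rot: [0.0, 0.995, -0.101, -0.001]
ft_force: [0.2, 0.4, -0.5]
width: 0.0001
grip_force: 0.0
[ 248  195   62   67 3327] [278.9 224.5] [0.4521 0.2216 0.068 ]
```

View pics/w2.png

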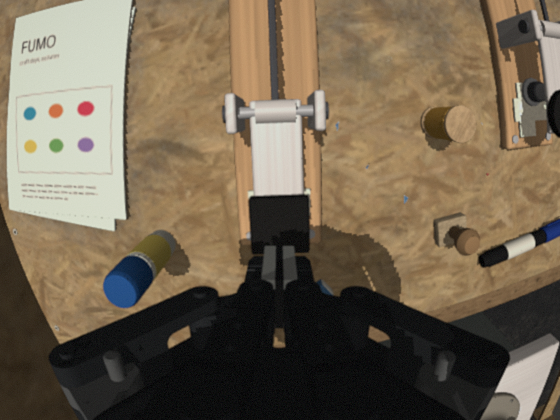

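The square pad is centred at wrist (279,224), which is world (0.452, 0.2216). The tool is already above it, so I'll descend.

```bash
python3 -m jog '[[0,0,0.13,0,0,0,0],[0,0,0.13,0,0,0,0],[0,0,0.13,0,0,0,0],[0,0,0.13,0,0,0,0],[0,0,0.03,0,0,0,0],[0,0,0.03,0,0,0,0],[0,0,0.03,0,0,0,0],[0,0,0,0,0,0,0]]'
```

```text
clock: 10.5
tool_pos: [0.454, 0.22, 0.0687]
tcp_rot: [0.0, 0.995, -0.101, 0.0]
ft_force: [-0.1, -0.2, 1.3]
width: 0.0
grip_force: 0.0
```

```bash
python3 -m jog '[[0,0,0.02,0,0,0,0],[0,0,0.02,0,0,0,0],[0,0,0.02,0,0,0,0],[0,0,0.02,0,0,0,0],[0,0,0.02,0,0,0,0],[0,0,0.02,0,0,0,0],[0,0,0.02,0,0,0,0],[0,0,0,0,0,0,0]]'
python3 look.py square pics/q1.png
```

```text
clock: 11.5
tool_pos: [0.4531, 0.2202, 0.0548]
tcp_rot: [0.0, 0.995, -0.101, -0.001]
ft_force: [-5.6, 2.6, 6.9]
width: 0.0002
grip_force: 4.4
[0.4531 0.2202 0.0548] [-5.6   2.62  6.86]
```

View pics/q1.png

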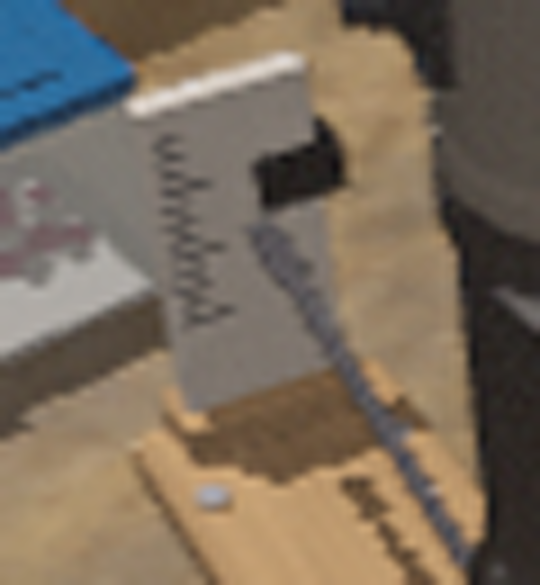

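The pointer tip is at crop (260,228), just below the tab, whose left edge runs (257,170)-(264,210).

```bash
python3 - <<'E'
from tab import *
q=lambda c:(165+c[0]/9-.44,175+c[1]/9-.44)
for n,c,x in(("tip",(260,230),.1565),("tl",(257,172),.166),("bl",(264,210),.166),("br",(340,186),.166)):print(n,onplane("scene",q(c),"square",x))
E
```

```text
tip [0.0101 0.0883]
tl [0.006  0.0983]
bl [0.0057 0.0866]
br [-0.0142  0.0869]
```

The tip is about 4 mm below the tab's middle. I'll press 1.4 mm more and hold.

```bash
python3 -m jog '[[0,0,0.007,0,0,0,0],[0,0,0.007,0,0,0,0],[0,0,0,0,0,0,0],[0,0,0,0,0,0,0],[0,0,0,0,0,0,0],[0,0,0,0,0,0,0],[0,0,0,0,0,0,0],[0,0,0,0,0,0,0]]'
python3 -m jog '[[0,0,0,0,0,0,0],[0,0,0,0,0,0,0],[0,0,0,0,0,0,0],[0,0,0,0,0,0,0],[0,0,0,0,0,0,0],[0,0,0,0,0,0,0],[0,0,0,0,0,0,0],[0,0,0,0,0,0,0]]'
python3 -m jog '[[0,0,0,0,0,0,0],[0,0,0,0,0,0,0],[0,0,-0.05,0,0,0,0],[0,0,-0.05,0,0,0,0],[0,0,-0.05,0,0,0,0],[0,0,-0.1,0,0,0,0],[0,0,-0.15,0,0,0,0],[0,0,-0.2,0,0,0,0]]'
python3 -m jog '[[0,0,-0.2,0,0,0,0],[0,0,-0.2,0,0,0,0],[0,0,0,0,0,0,0],[0,0,0,0,0,0,0],[0,0,0,0,0,0,0],[0,0,0,0,0,0,0],[0,0,0,0,0,0,0],[0,0,0,0,0,0,0]]'
python3 -c "
from plant import robot
print(robot.hand_in())"
```

```text
clock: 12.55
tool_pos: [0.4532, 0.2202, 0.0535]
tcp_rot: [0.0, 0.995, -0.101, -0.001]
ft_force: [-4.8, 1.5, 7.3]
width: 0.0
grip_force: 4.7
clock: 13.55
tool_pos: [0.4532, 0.2203, 0.0536]
tcp_rot: [-0.0, 0.995, -0.101, -0.001]
ft_force: [-6.2, 1.5, 8.5]
width: -0.0002
grip_force: 4.7
clock: 14.55
tool_pos: [0.454, 0.2198, 0.1142]
tcp_rot: [0.0, 0.995, -0.101, -0.0]
ft_force: [-0.4, 0.0, -0.4]
width: 0.0
grip_force: 0.0
clock: 15.55
tool_pos: [0.454, 0.22, 0.1531]
tcp_rot: [0.0, 0.995, -0.101, -0.0]
ft_force: [-0.5, 0.9, 0.5]
width: 0.0004
grip_force: 0.0
the job is handed in; nothing more can be done
None
```

I pressed the round pad and then the square one to an estimated 1–2 mm of their tabs, held each about two seconds, released both and handed the job in at about 15.6 s; no verdict came back, and I took no picture of the square pointer's final height or of the plates after release.

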